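Roll the saucer carriage over the crown of its track and brake it at the serving mark

TASK

Push the loaded saucer carriage from its parked end over the crown of the track and under the wire rack, get your closed fingers in front of it as it comes out rolling by itself, and brake it gently to rest with its index pin level with the pin of the marker post, never letting it reach the far end stop. Touch it only on its two sprung wooden buffer boards and never knock or press them far in; leave the crate, the marker post and the things around alone, hold the carriage back at the mark with the fingers for a few seconds and finish while still holding it so.

Things in the scene. Friction and masses are not known exactly. Their poses are not given: they have to be found in the camera images.
- track: Fixed plank 150 mm wide (x), 720 long, with two steel rails, tops 26 to 30 mm up. Origin at table level; +y is the direction of travel (world +y to within 0.2 rad), z up. Low end stops, tops 60 mm above the table, catch the carriage when its origin is at track y = -240 mm (parked, the start) and +245 mm (far stop).
- track_crest (a point): Middle of the track at its crest (dark inlay), track y = -70 mm. The track is slightly crowned, radius 19.6 m; the carriage drops under 3 mm and tilts under 0.02 rad. It is driven away from the crest by about 2 N per metre (0.34 N back when parked, 0.32 to 0.45 N forward at the mark): short of the crest it rolls back, beyond it speeds up by itself.
- rack_end (a point): Middle of the far top edge of a fixed wire drying rack that bridges the track and the crest: a flat grille of steel wires 25 mm apart, 162 to 168 mm above the table, 210 mm wide, from track y = -150 to +115 mm, on four thin legs at x = -105 and +105 mm. The carriage rolls under it; the hand cannot follow it there and must go over the top.
- carriage: Low wheeled carriage, 170 mm long over its boards, moving along the track's y only; too big to grip or straddle. Origin at table level under its middle, axes as the track's. Steel index pin on its +x side at y = 0, 48 mm up. With its load nominally 4 kg (varies 15 %); rolling resistance 0.2 N s/m plus 0.02 N; run-away time constant about 1.4 s.
- rear_face (a point): Centre of the outer face of the rear buffer board: upright dark wooden board 124 mm wide, 12 thick, from 66 to 122 mm above the table, facing -y of the track, 85 mm from the carriage's origin when not pressed in. Push here. This point is 95 mm above the table.
- front_face (a point): Centre of the outer face of the front buffer board: the same board facing +y, 85 mm from the carriage's origin when not pressed in, 95 mm above the table. Brake and hold here.
- rear_board (a joint): How far the rear buffer board is pressed in towards the carriage, m: 0 free, 0.016 at the end of its spring travel. The spring starts at 0.5 N and adds 60 N/m (damping 10 N s/m). A knock drives it past 0.010, which must never happen: meet it at less than about 0.05 m/s relative speed and keep pushes under 1 N.
- front_board (a joint): How far the front buffer board is pressed in towards the carriage, m: 0 free, 0.016 at the end of its spring travel. The spring starts at 0.5 N and adds 60 N/m (damping 10 N s/m). A knock drives it past 0.010, which must never happen: meet it at less than about 0.05 m/s relative speed and keep pushes under 1 N.
- crate: Slatted crate with a stack of saucers, fixed on the carriage between the boards, 140 mm wide, 112 mm long, top 112 mm above the table. Same origin and axes as the carriage. Not to be touched.
- mark: Fixed steel marker post beside the track on its +x side, 58 mm high, with a horizontal pin pointing at the track 48 mm up. Origin at table level in line with the pin; axes as the track's. The carriage is at the mark when its origin has the same track y as this origin (90 to 155 mm on the track).
- fruit_bowl: Loose white bowl, 120 mm wide, 60 mm high, beyond the track. Bystander. Origin at the centre of its underside.
- jar: Loose amber glass jar, 72 mm wide, 110 mm high, beyond the track. Bystander. Origin at the centre of its underside.
- mug: Loose blue mug, 76 mm wide, 80 mm high, on the robot's side to the left. Bystander. Origin at the centre of its underside.
There are look-alikes about, which are no part of the job. Of the things that look like the mark, the smallest one is meant.

How it is judged (in metres and radians):
On the way, in this order (a step that is already met when the one before it is completed fails the run):
1. the carriage has gone over the crown (y of carriage in the frame of track above -0.05 m), for 0.1 s.
2. the carriage is held at rest at the mark for 3 s (y of carriage in the frame of mark between -0.012 and 0.012 m and linear speed of carriage below 0.03 m/s), for 3 s.
At the end, for the whole second after the job is handed in: The carriage stands within 12 mm of the mark along the track, slower than 0.03 m/s, held back by the fingers (contact above 0.05 N), after standing so for 3 s (all of step 2 and contact force between the fingers and carriage above 0.05 N); the arm keeps its last pose, push and grip.
It fails at once if the carriage reached the far end stop (y of carriage in the frame of track above 0.238 m).
It fails at once if a buffer board was knocked or pressed in by more than 10 mm (value of joint any of front_board, rear_board above 0.01 m).
It fails at once if the crate or saucers were touched (contact force between any of the fingers, the arm and crate above 0.5 N).
It fails at once if the marker post was pushed (contact force between any of the fingers, the arm and mark above 3 N).
It fails at once if a bystander was disturbed (distance of any of fruit_bowl, jar, mug from where it was at the start of the episode above 0.03 m).
It also fails if it takes over 46 s, if anything falls off the work surface, if the arm or the gripper's body presses on something with over 40 N, if the wrist force passes 120 N, or if a joint passes its speed limit or range.

ROBOT

A 6-joint arm with a two-finger parallel gripper is mounted at the origin on the work surface. World frame = base frame: x ahead of the robot, y to its left, z up, the work surface at z = 0. Lengths are in mm, angles in rad, forces in N, time in s.
With the tool pointing down it reaches from about 375 to 975 mm from the base axis. Payload 3.8 kg.
Tool frame: the origin (TCP) lies midway between the tips of the shut fingers; the grasp point (between the pads) lies 19 mm behind it; z points along the fingers, y is the line along which they close (so a half turn about z gives the same grasp; the last joint's range is limited). The gripper opens to 85 mm and grips with 20 to 120 N. Pads are 22 mm wide; open, the fingers measure 114 mm over their backs; the gripper's body (76 mm by 85 mm) begins 54 mm behind the grasp point. The pads swing forward as they close: fully open they stand 13 mm farther back than shut.
Start: joints at [-1.149, 0.264, 1.604, -0, 1.274, -0.037], TCP at [298.933, -605.192, 231.28] pointing down, gripper open.
Joint ranges: [-2.63, 2.63], [-0.94, 2.18], [0.31, 2.57], [-1.31, 4.45], [0, 2.66], [-2.55, 2.55]. Speed limits (rad/s): [2.57, 2.57, 3.14, 3.14, 3.14, 3.14].

INTERFACE

Orientations are given as a rotation vector (axis times angle).
In Python, from workcell import * gives the robot as it stands.
- The arm moves only by the tool step_arm, never from a script. Its argument "rows" is a list of rows, each a list of 3 entries, a list of its own where there are three numbers: the shift along the tool's x, y, z each as a share of 2.5 cm, from -1 to 1, then the turn, a rotation vector about the tool's x, y, z each as a share of pi rad, from -1 to 1, then the opening, from 0 (shut) to 1 (fully open). A call has 1 to 8 rows; each row shifts and turns the commanded pose from where the row before left it, along the tool's axes as they then stand; what a row does not reach is not made up. A row lasts 1/12 s, in which the tool goes at most 41.7 mm and 7.16 degrees, less where a joint would pass 70% of its speed; a pose out of reach is approached as far as the arm can. A call with a number of a shift or a turn outside -1 to 1 is refused whole. A call with a gripper value outside its range is refused whole. The fingers move at their own pace and stop on an object; "squeeze" is the grip in N (left out, the last holds). Time passes only in rows, so rows that do not move let the fingers close. It gives the time, the measured TCP pose, the force, the opening and the grip force at its end, in the units of the state.
- state(): the state, without advancing time (a new reading comes with each control period).
- snapshot(name): name is "scene" or "top"; returns the picture (400x640x3 uint8, red, green, blue); there is no depth.
- get_calibration(name): a dict with "camera_matrix" (3x3 intrinsics, pixels), "R" (3x3) and "t" (3): a world point X has camera coordinates R X + t. Camera axes: x right, y down, z forward; pixel columns grow to the right and rows downward; lengths in mm; the calibration is good to about 2 mm. A picture is of the moment at which its call begins. get_calibration takes no time and is no camera call.
- sign_off(): hands the job in; it is judged then, once.
The state is a dict: "t": time; "q": joint angles; "qvel": joint speeds; "joint_torque": joint torques, N m; "tcp_pos": TCP position; "ee_rot": TCP orientation; "force": force on the tool from outside, world axes, zero at the start; "wrist_torque": the same for the moment, N m; "width": finger opening in mm; "grasp_force": force on a finger pad.
Only numpy, scipy, OpenCV 4.12 (cv2) and the standard library are available. Lean on these libraries where they do the work, as an engineer would, in place of code of your own. Each camera call takes 0.05 s, during which the arm holds its last target. There are 200 camera calls.

## Working session

There is one attempt and no reset: what is moved stays moved. The work goes in short steps, Python scripts to look and compute and a tool call to move; the robot and the scene stay as the last step left them, time stands still between calls to the robot, and variables do not carry over. Pictures are saved under pics/ and viewed, at most 10 in all, crops included, and the job is handed in when it is done.

Besides the shell and the picture viewer there is one more tool, called after "Request:" as name(argument=value, ...) on one line, values as JSON. step_arm: Moves the arm, as the interface text tells. Shift numbers are shares of 2.5 cm and turn numbers shares of pi rad, none past 1 either way. Its arguments: {"type":"object","properties":{"rows":{"type":"array"},"squeeze":{"type":"number"}},"required":["rows"]}

```bash
ls; mkdir -p pics
python3 - <<'E'
from workcell import *
import cv2
for n in("scene","top"):
    cv2.imwrite(f"pics/{n}0.png",snapshot(n)[:,:,::-1])
    c=get_calibration(n); print(c)
s=state(); print(s)
E
```

```text
pics
{'camera_matrix': array([[372.00761279,   0.        , 316.59093284],
       [  0.        , 372.00761279, 201.28695448],
       [  0.        ,   0.        ,   1.        ]]), 'R': array([[-0.88456925,  0.46639764, -0.00323896],
       [ 0.40063645,  0.75625439, -0.51727144],
       [-0.2388047 , -0.45886005, -0.85581527]]), 't': array([ 441.48206784, -174.12698393, 1339.83630008])}
{'camera_matrix': array([[397.42584428,   0.        , 321.81398943],
       [  0.        , 397.42584428, 200.42559732],
       [  0.        ,   0.        ,   1.        ]]), 'R': array([[-0.00249699, -0.99982849, -0.01835078],
       [-0.9925173 ,  0.00471815, -0.12201291],
       [ 0.12207856,  0.01790881, -0.99235886]]), 't': array([  78.09939016,  506.73329996, 1128.6559904 ])}
{'t': 0.1, 'q': array([-1.14888597e+00,  2.64684076e-01,  1.60526887e+00,  1.82268201e-05,
        1.27371054e+00, -3.69307752e-02]), 'qvel': array([ 6.51250848e-04, -2.22896611e-03, -2.45785960e-03,  5.67431641e-05,
       -2.11443918e-03,  2.01726630e-04]), 'joint_torque': array([ 6.64578674e-04, -5.16704750e+01, -3.68590629e+01,  1.32606638e-05,
        6.25569199e-03, -3.93757875e-05]), 'tcp_pos': array([ 298.67090713, -604.57008283,  230.06534008]), 'ee_rot': array([-3.05729696e+00, -7.13968797e-01,  5.95033476e-04]), 'force': array([ 0.93368032, -0.01684184, -0.60043203]), 'wrist_torque': array([0.01220156, 0.03935284, 0.03253041]), 'grasp_force': 0.0, 'width': 85.72751929703577}
```

View pics/scene0.png

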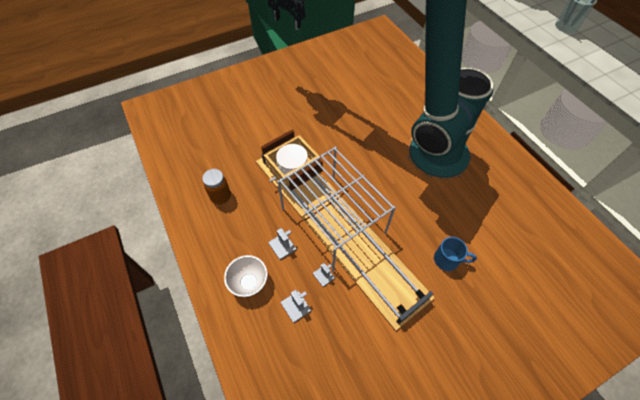

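View pics/top0.png

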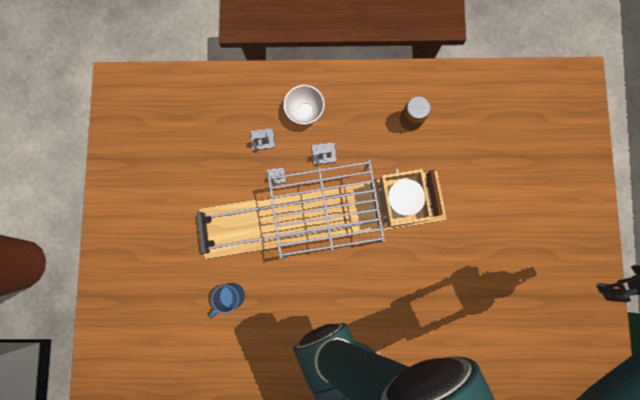

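Scene and top show the carriage parked at the right of the top view (about 410,197) and the far stop at the left (202,232). Three posts could be the mark, at top-view pixels (277,176), (323,154) and (262,140). The smallest looks like (277,176), the one beside the track. I'll check it in a close crop.

Run:
```python
import cv2,numpy as np
t=cv2.imread("pics/top0.png"); s=cv2.imread("pics/scene0.png")
a=cv2.resize(t[125:265,190:450],None,fx=3,fy=3,interpolation=cv2.INTER_CUBIC)
cv2.imwrite("pics/c1.png",a)
b=cv2.resize(s[125:330,240:440],None,fx=2.9,fy=2.9,interpolation=cv2.INTER_CUBIC)
cv2.imwrite("pics/c2.png",b)
```

```text
(no output)
```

View pics/c1.png

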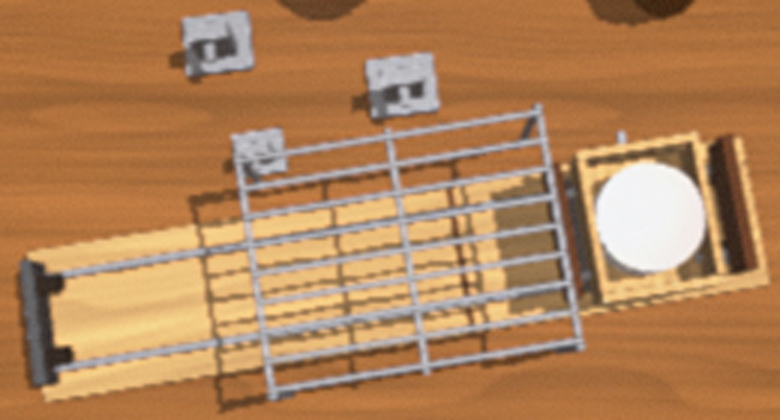

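View pics/c2.png

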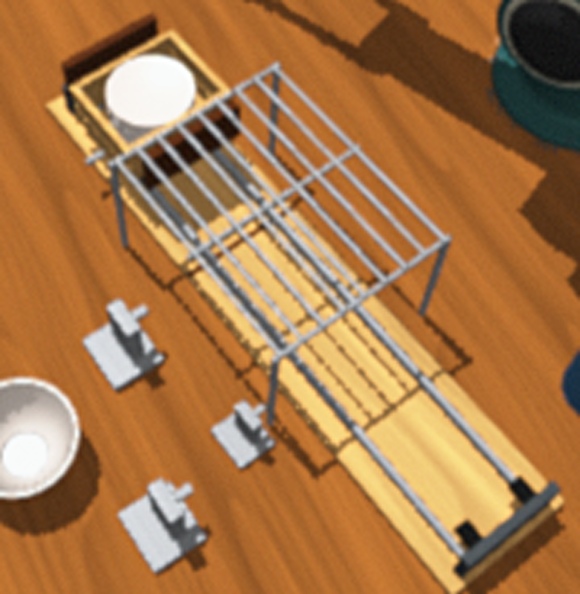

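Of the three posts, the smallest base by far is the one at crop-1 (258,152), which is top px (276,176) and scene px (325,266). That is the mark. Rack corners, boards and stops are all readable, so I'll measure.

```bash
cat > h.py <<'E'
from workcell import *
import numpy as np, cv2
from scipy.spatial.transform import Rotation as Ro
C={n:get_calibration(n) for n in("scene","top")}
def ray(n,p):
    c=C[n];d=c["R"].T@np.linalg.solve(c["camera_matrix"],[p[0],p[1],1.]);return -c["R"].T@c["t"],d
def plane(n,p,z):
    o,d=ray(n,p);return o+d*(z-o[2])/d[2]
def proj(n,X):
    c=C[n];q=c["camera_matrix"]@(c["R"]@np.asarray(X,float)+c["t"]);return q[:2]/q[2]
def tri(p1,p2):
    A=[];b=[]
    for n,p in(("scene",p1),("top",p2)):
        o,d=ray(n,p);d/=np.linalg.norm(d);M=np.eye(3)-np.outer(d,d);A.append(M);b.append(M@o)
    return np.linalg.lstsq(np.vstack(A),np.hstack(b),rcond=None)[0]
T=lambda x,y:(190+(x+.5)/3-.5,125+(y+.5)/3-.5)
S=lambda x,y:(240+(x+.5)/2.9-.5,125+(y+.5)/2.9-.5)
E
python3 - <<'E'
from h import *
np.set_printoptions(precision=1,suppress=True)
loc=np.array([[105,115],[-105,115],[105,-150],[-105,-150]])
t=[T(240,160),T(272,396),T(540,110),T(580,347)]; s=[S(275,357),S(447,240),S(118,160),S(277,68)]
P=[];
for a,b in zip(s,t): print("tri",tri(a,b)); P+= [plane("scene",a,165)[:2],plane("top",b,165)[:2]]; print(P[-2:])
P=np.array(P);L=np.repeat(loc,2,0)
def fit(L,P):
    lc,pc=L.mean(0),P.mean(0);H=(L-lc).T@(P-pc);a=np.arctan2(H[0,1]-H[1,0],H[0,0]+H[1,1])
    R=np.array([[np.cos(a),-np.sin(a)],[np.sin(a),np.cos(a)]]);return a,R,pc-R@lc
a,R,o=fit(L,P);print("ang",a,"orig",o,"res",(P-(L@R.T+o)))
f=lambda X:R.T@(X[:2]-o)
print("stop top far corners z60",f(plane("top",T(25,262),60)),f(plane("top",T(38,385),60)))
print("plank corners z20",f(plane("top",T(47,400),20)),f(plane("top",T(770,282),20)))
print("rear board outer top z122",f(plane("top",T(735,137),122)),f(plane("top",T(757,270),122)))
print("pin tip carriage z48",f(plane("top",T(622,135),48)),f(plane("scene",S(92,158),48)))
print("mark post top z58",f(plane("scene",S(246,403),58)),"pin tip z48",f(plane("scene",S(266,407),48)), "base top",f(plane("top",T(258,152),4)),"base scene",f(plane("scene",S(241,438),4)))
E
```

```text
tri [552.9 208.8 160.4]
[array([555.9, 208.9]), array([550.2, 209.6])]
tri [348.1 179.2 161.4]
[array([351. , 179.7]), array([347. , 179.7])]
tri [591.4 -50.4 168.2]
[array([590.2, -52. ]), array([592.7, -51.2])]
tri [388.6 -82.9 159.9]
[array([391.7, -80.2]), array([387.6, -81.5])]
ang 0.14802329923384305 orig [468.2  81.4] res [[ 0.8 -1.7]
 [-4.9 -1. ]
 [ 3.6  0. ]
 [-0.3  0. ]
 [-4.  -0.5]
 [-1.4  0.2]
 [ 5.2  2.2]
 [ 1.1  0.9]]
stop top far corners z60 [ 55.  343.5] [-62.2 344.4]
plank corners z20 [-76.4 350. ] [ -69.2 -361.8]
rear board outer top z122 [  61.  -324.5] [ -60.1 -321.6]
pin tip carriage z48 [  91.2 -239.5] [  87.1 -242.9]
mark post top z58 [126.1  99.8] pin tip z48 [110.1 111.8] base top [137.8 115.5] base scene [139.4 110.4]
```

Run:
```python
import cv2,numpy as np
t=cv2.imread("pics/top0.png"); s=cv2.imread("pics/scene0.png")
a=cv2.resize(t[160:195,255:305],(500,350),interpolation=cv2.INTER_CUBIC)
b=cv2.resize(s[250:300,305:345],(280,350),interpolation=cv2.INTER_CUBIC)
cv2.imwrite("pics/c3.png",np.hstack([a,b]))
```

```text
(no output)
```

View pics/c3.png

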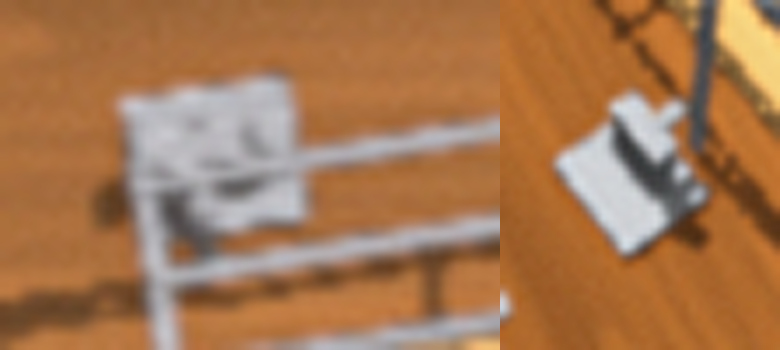

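```bash
cat >> h.py <<'E'
A=0.148;RT=np.array([[np.cos(A),-np.sin(A)],[np.sin(A),np.cos(A)]]);O=np.array([468.2,81.4])
tr=lambda X:RT.T@(np.asarray(X)[:2]-O)
wo=lambda x,y:RT@[x,y]+O
E
python3 - <<'E'
from h import *
np.set_printoptions(precision=1,suppress=True)
s=lambda x,y:(305+(x-500+.5)/7-.5,250+(y+.5)/7-.5); t=lambda x,y:(255+(x+.5)/10-.5,160+(y+.5)/10-.5)
for p in[(683,107),(665,117)]: print("pin z48",tr(plane("scene",s(*p),48)))
for p in[(612,103),(632,93),(662,127)]: print("post top z58",tr(plane("scene",s(*p),58)))
for z in(0,8):
  print([tr(plane("scene",s(*p),z)) for p in[(557,162),(628,252),(707,195)]])
  print([tr(plane("top",t(*p),z)) for p in[(122,100),(290,78),(308,218)]])
E
```

```text
pin z48 [111.4 110.3]
pin z48 [120.  109.4]
post top z58 [136.3  94.8]
post top z58 [127.1  96.1]
post top z58 [126.1 115.1]
[array([157. ,  84.1]), array([156.3, 133.5]), array([114.6, 133.5])]
[array([160.4, 140.3]), array([159.3,  88.9]), array([115.8,  89.5])]
[array([158.7,  86.6]), array([157.9, 135.6]), array([116.6, 135.5])]
[array([158.6, 139.3]), array([157.5,  88.2]), array([114.3,  88.8])]
```

Track frame: yaw 0.148 rad, origin (468, 81). The carriage pin reads −240 as expected, and the mark is at track y ≈ 113 mm. First I'll shut the fingers and turn the tool so its x axis lies along the track.

Request:
step_arm(rows=[[[0,0,0],[0,0,-0.039],0],[[0,0,0],[0,0,-0.039],0],[[0,0,0],[0,0,-0.039],0],[[0,0,0],[0,0,-0.039],0],[[0,0,0],[0,0,-0.039],0],[[0,0,0],[0,0,-0.039],0],[[0,0,0],[0,0,-0.039],0],[[0,0,0],[0,0,-0.039],0]], squeeze=20)

```text
t: 0.77
tcp_pos: [298.7, -604.8, 230.5]
ee_rot: [-2.356, -2.076, -0.001]
force: [-0.4, 0.2, 0.0]
width: -0.0
grasp_force: 0.0
```

Request:
step_arm(rows=[[[0,0,0],[0,0,-0.039],0],[[0,0,0],[0,0,-0.039],0],[[0,0,0],[0,0,-0.011],0],[[0,0,0],[0,0,0],0]])

```text
t: 1.1
tcp_pos: [298.7, -604.8, 230.5]
ee_rot: [-2.05, -2.379, -0.001]
force: [0.0, 0.2, 0.0]
width: -0.0
grasp_force: 0.0
```

```bash
cat >> h.py <<'E'
def where():
    s=state();M=Ro.from_rotvec(s["ee_rot"]).as_matrix();p=s["tcp_pos"]
    print("t",round(s["t"],2),"track xy",tr(p).round(1),"z",p[2].round(1),"F_trk",(RT.T@s["force"][:2]).round(2),s["force"][2].round(2),"w",round(s["width"],1))
    return p,M
def sauc(n,img,y0=-260,y1=260,z=110):
    m=np.zeros(img.shape[:2],np.uint8)
    cv2.fillPoly(m,[np.array([proj(n,[*wo(x,y),z]) for x,y in[(-52,y0),(52,y0),(52,y1),(-52,y1)]]).astype(np.int32)],1)
    w=(img.min(2)>185)&(m>0)&(img.max(2).astype(int)-img.min(2)<40)
    k,l,st,c=cv2.connectedComponentsWithStats(w.astype(np.uint8))
    ys,xs=np.nonzero(w)
    if len(xs)<15:return None,len(xs)
    q=np.array([tr(plane(n,(a,b),z)) for a,b in zip(xs,ys)])
    return (q.min(0)+q.max(0))/2,len(xs)
def see(*ns):
    for n in ns or("scene","top"):
        r=sauc(n,snapshot(n));print(n,state()["t"],None if r[0] is None else r[0].round(1),r[1])
E
python3 - <<'E'
from h import *
see();p,M=where();print(M.round(3))
for g in((0,-350,150),(0,-350,104)):
    d=np.array([*wo(*g[:2]),g[2]])-p;print(g,"tool shift/25",(M.T@d/25).round(2))
E
```

```text
scene 1.15 [ 1.3 -3.7] 659
top 1.2 [  1.2 -53.3] 848
t 1.2 track xy [-268.7 -653.9] z 230.7 F_trk [0.35 0.19] -0.98 w 0.1
[[-0.146  0.989 -0.   ]
 [ 0.989  0.146  0.001]
 [ 0.001 -0.    -1.   ]]
(0, -350, 150) tool shift/25 [12.17 10.73  3.24]
(0, -350, 104) tool shift/25 [12.17 10.73  5.08]
```

Request:
step_arm(rows=[[[1,0.89,0],[0,0,0],0],[[1,0.89,0],[0,0,0],0],[[1,0.89,0],[0,0,0],0],[[1,0.89,0],[0,0,0],0],[[1,0.89,0],[0,0,0],0],[[1,0.89,0],[0,0,0],0],[[1,0.89,0],[0,0,0],0],[[1,0.89,0.3],[0,0,0],0]])

```text
t: 1.87
tcp_pos: [446.9, -380.4, 225.4]
ee_rot: [2.051, 2.375, -0.0]
force: [0.5, -0.3, 0.2]
width: -0.1
grasp_force: 0.0
```

Request:
step_arm(rows=[[[1,0.89,0.8],[0,0,0],0],[[1,0.89,0.8],[0,0,0],0],[[0.8,0.89,0.8],[0,0,0],0],[[0.6,0.89,0.5],[0,0,0],0],[[0.2,0,0],[0,0,0],0],[[0,0,0],[0,0,0],0]])

```text
t: 2.37
tcp_pos: [520.1, -276.9, 149.9]
ee_rot: [-2.047, -2.379, 0.001]
force: [-0.5, -0.6, 0.5]
width: 0.6
grasp_force: 0.0
```

```bash
python3 - <<'E'
from h import *
p,M=where();print(M.round(3))
for n in("scene","top"):
    im=snapshot(n);cv2.imwrite(f"pics/{n}1.png",im[:,:,::-1])
    for th in(200,215,230):
        w=(im.min(2)>th).astype(np.uint8);k,l,st,c=cv2.connectedComponentsWithStats(w)
        i=np.argsort(-st[1:,4])[:4]+1
        print(n,th,[(st[j,4],c[j].round(1),tr(plane(n,c[j],100)).round(0)) for j in i])
E
python3 - <<'E'
import cv2,numpy as np
a=cv2.imread("pics/scene1.png")[110:260,220:420];b=cv2.imread("pics/top1.png")[130:270,330:530]
cv2.imwrite("pics/c4.png",np.hstack([cv2.resize(a,(390,292)),cv2.resize(b,(400,292))]))
E
```

```text
t 2.37 track xy [  -1.5 -362. ] z 149.9 F_trk [-0.59 -0.48] 0.55 w 0.6
[[-0.149  0.989 -0.003]
 [ 0.989  0.149  0.002]
 [ 0.002 -0.002 -1.   ]]
scene 200 [(np.int32(659), array([250.1, 280.1]), array([324.,  32.])), (np.int32(386), array([548. , 151.4]), array([-685.,  234.])), (np.int32(226), array([291. , 308.5]), array([279., 160.])), (np.int32(225), array([212.1, 176.8]), array([ 247., -327.]))]
scene 215 [(np.int32(460), array([250.3, 281.8]), array([327.,  37.])), (np.int32(368), array([548.5, 151.7]), array([-685.,  236.])), (np.int32(167), array([290.7, 308. ]), array([279., 158.])), (np.int32(147), array([624.1, 221.8]), array([-641.,  525.]))]
scene 230 [(np.int32(268), array([250.2, 281.3]), array([326.,  35.])), (np.int32(263), array([548.8, 152. ]), array([-685.,  238.])), (np.int32(66), array([280.7, 160.1]), array([  38., -255.])), (np.int32(37), array([448.3,  58.9]), array([-763., -279.]))]
top 200 [(np.int32(615), array([298.8, 108.4]), array([298.,  14.])), (np.int32(295), array([418.6, 107.1]), array([ 249., -320.])), (np.int32(185), array([404.2, 183.9]), array([  40., -242.])), (np.int32(94), array([325.6, 151.6]), array([163., -42.]))]
top 215 [(np.int32(401), array([300.8, 109.4]), array([295.,   9.])), (np.int32(176), array([404.4, 183.9]), array([  40., -242.])), (np.int32(25), array([284.7, 104.8]), array([315.,  52.])), (np.int32(22), array([516.2, 238.9]), array([-154., -512.]))]
top 230 [(np.int32(258), array([301.7, 110.3]), array([292.,   7.])), (np.int32(162), array([404.6, 183.9]), array([  40., -243.])), (np.int32(4), array([303.5, 123. ]), array([254.,   7.])), (np.int32(2), array([293.5,  88. ]), array([361.,  21.]))]
```

View pics/c4.png

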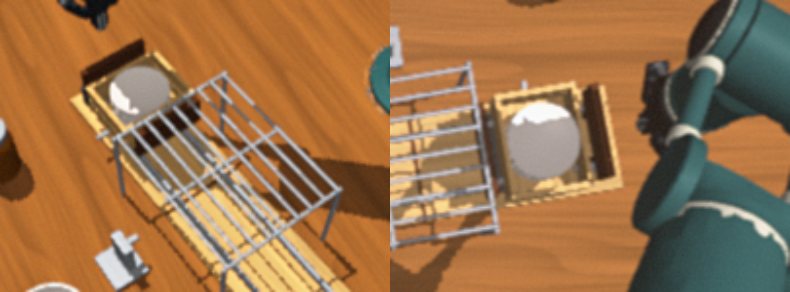

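The scene crop shows the fingers behind the parked carriage and the arm's shadow across the saucers. I'll make the tracker tolerant of shadow by using a low-saturation mask with opening.

```bash
cat >> h.py <<'E'
def sauc(n,img,y0=-290,y1=270,z=108):
    m=np.zeros(img.shape[:2],np.uint8)
    cv2.fillPoly(m,[np.array([proj(n,[*wo(x,y),z]) for x,y in[(-55,y0),(55,y0),(55,y1),(-55,y1)]]).astype(np.int32)],1)
    mx=img.max(2).astype(int);mn=img.min(2)
    w=((mx>95)&(mx-mn<0.18*mx)&(m>0)).astype(np.uint8)
    w=cv2.morphologyEx(w,cv2.MORPH_OPEN,np.ones((5,5),np.uint8))
    k,l,st,c=cv2.connectedComponentsWithStats(w)
    if k<2:return None,0
    j=1+np.argmax(st[1:,4]);ys,xs=np.nonzero(l==j)
    q=np.array([tr(plane(n,(a,b),z)) for a,b in zip(xs,ys)])
    return np.r_[(q.min(0)+q.max(0))/2,np.ptp(q,axis=0)],st[j,4]
E
python3 - <<'E'
from h import *
for n in("scene","top"):
    for i in(0,1):print(n,i,sauc(n,cv2.imread(f"pics/{n}{i}.png")[:,:,::-1]))
p,M=where()
d=np.array([*wo(0,-352),104])-p;print((M.T@d/25).round(2))
E
```

```text
scene 0 (array([   4.87235503, -244.18732402,  106.62635205,   97.08000846]), np.int32(650))
scene 1 (array([   7.27423739, -244.34252386,  101.82258734,   93.65024487]), np.int32(612))
top 0 (array([   2.14016301, -239.54975997,   98.21143777,   97.04299765]), np.int32(1081))
top 1 (array([   3.28779333, -239.78287305,   98.87477493,   96.57677149]), np.int32(1074))
t 2.47 track xy [  -1.7 -364.6] z 151.8 F_trk [-0.11 -0.39] 0.4 w -0.0
[0.51 0.07 1.91]
```

Request:
step_arm(rows=[[[0,0.03,0.6],[0,0,0],0],[[0,0.03,0.6],[0,0,0],0],[[0.1,0,0.5],[0,0,0],0],[[0.2,0,0.2],[0,0,0],0],[[0.2,0,0],[0,0,0],0],[[0,0,0],[0,0,0],0]])

```text
t: 2.97
tcp_pos: [519.3, -265.9, 103.8]
ee_rot: [-2.051, -2.378, -0.0]
force: [0.2, 0.6, 1.0]
width: 0.0
grasp_force: 0.0
```

Run:
```python
from h import *
p,M=where();see()
p,M=where()
```

```text
t 2.97 track xy [  -0.6 -351.1] z 103.8 F_trk [0.24 0.56] 0.98 w 0.0
scene 3.0167 [   7.3 -244.6  101.8   93.1] 608
top 3.0667 [   3.3 -240.    98.9   96.2] 1069
t 3.07 track xy [ 3.00e-01 -3.52e+02] z 104.8 F_trk [ 0.33 -0.84] 0.94 w 0.0
```

Request:
step_arm(rows=[[[0.1,0,0],[0,0,0],0],[[0.1,0,0],[0,0,0],0],[[0.1,0,0],[0,0,0],0],[[0.1,0,0],[0,0,0],0],[[0.1,0,0],[0,0,0],0],[[0.1,0,0],[0,0,0],0],[[0.1,0,0],[0,0,0],0],[[0.1,0,0],[0,0,0],0]])

```text
t: 3.73
tcp_pos: [517.0, -246.6, 103.9]
ee_rot: [2.051, 2.379, -0.0]
force: [0.1, -0.8, 0.1]
width: -0.2
grasp_force: 0.4
```

Request:
step_arm(rows=[[[0.1,0,0],[0,0,0],0],[[0.1,0,0],[0,0,0],0],[[0.1,0,0],[0,0,0],0],[[0.1,0,0],[0,0,0],0],[[0.1,0,0],[0,0,0],0],[[0.1,0,0],[0,0,0],0],[[0.1,0,0],[0,0,0],0],[[0.1,0,0],[0,0,0],0]])

```text
t: 4.4
tcp_pos: [514.0, -226.6, 103.7]
ee_rot: [-2.051, -2.379, -0.0]
force: [0.4, 0.2, 0.0]
width: 0.2
grasp_force: 0.0
```

Run:
```python
from h import *
see("top");p,M=where()
```

```text
top 4.45 [   2.4 -212.8   98.9   97.1] 1074
t 4.45 track xy [-2.000e-01 -3.109e+02] z 103.7 F_trk [0.65 0.64] 1.22 w -0.1
```

Request:
step_arm(rows=[[[0.11,0,0],[0,0,0],0],[[0.12,0,0],[0,0,0],0],[[0.13,0,0],[0,0,0],0],[[0.135,0,0],[0,0,0],0],[[0.135,0,0],[0,0,0],0],[[0.135,0,0],[0,0,0],0],[[0.135,0,0],[0,0,0],0],[[0.135,0,0],[0,0,0],0]])

```text
t: 5.12
tcp_pos: [510.2, -200.8, 103.8]
ee_rot: [-2.051, -2.379, -0.0]
force: [0.2, 0.2, -0.6]
width: 0.1
grasp_force: 0.0
```

Request:
step_arm(rows=[[[0.135,0,0],[0,0,0],0],[[0.135,0,0],[0,0,0],0],[[0.135,0,0],[0,0,0],0],[[0.135,0,0],[0,0,0],0],[[0.135,0,0],[0,0,0],0],[[0.135,0,0],[0,0,0],0],[[0.135,0,0],[0,0,0],0],[[0.135,0,0],[0,0,0],0]])

```text
t: 5.78
tcp_pos: [506.2, -174.4, 103.8]
ee_rot: [2.051, 2.379, -0.0]
force: [0.5, -1.0, 0.3]
width: -0.2
grasp_force: 0.3
```

Request:
step_arm(rows=[[[0.135,0,0],[0,0,0],0],[[0.135,0,0],[0,0,0],0],[[0.135,0,0],[0,0,0],0],[[0.135,0,0],[0,0,0],0],[[0.135,0,0],[0,0,0],0],[[0.135,0,0],[0,0,0],0],[[0.135,0,0],[0,0,0],0],[[0.135,0,0],[0,0,0],0]])

```text
t: 6.45
tcp_pos: [502.3, -147.5, 103.8]
ee_rot: [-2.051, -2.379, -0.0]
force: [0.3, 0.4, 0.4]
width: 0.2
grasp_force: 0.0
```

Run:
```python
from h import *
see("top");p,M=where()
```

```text
top 6.5 [   1.4 -133.2   97.    97. ] 1064
t 6.5 track xy [-2.000e-01 -2.309e+02] z 103.7 F_trk [0.43 0.33] 0.39 w -0.0
```

Request:
step_arm(rows=[[[0.135,0,0],[0,0,0],0],[[0.135,0,0],[0,0,0],0],[[0.135,0,0],[0,0,0],0],[[0.135,0,0],[0,0,0],0],[[0.135,0,0],[0,0,0],0],[[0.135,0,0],[0,0,0],0],[[0.135,0,0],[0,0,0],0],[[0.135,0,0],[0,0,0],0]])

```text
t: 7.17
tcp_pos: [498.2, -120.7, 103.7]
ee_rot: [-2.051, -2.379, -0.0]
force: [-0.5, 0.2, 0.1]
width: 0.1
grasp_force: 0.0
```

Request:
step_arm(rows=[[[0.135,0,0],[0,0,0],0],[[0.135,0,0],[0,0,0],0],[[0.135,0,0],[0,0,0],0],[[0.135,0,0],[0,0,0],0],[[0.135,0,0],[0,0,0],0],[[0.135,0,0],[0,0,0],0],[[0.135,0,0],[0,0,0],0],[[0.135,0,0],[0,0,0],0]])

```text
t: 7.83
tcp_pos: [494.3, -94.2, 103.8]
ee_rot: [2.051, 2.379, 0.0]
force: [0.4, 0.6, -0.3]
width: -0.1
grasp_force: 0.0
```

Request:
step_arm(rows=[[[0,0,-0.7],[0,0,0],0],[[0,0,-1],[0,0,0],0],[[0.2,0,-1],[0,0,0],0],[[1,0,-0.6],[0,0,0],0],[[1,0,0],[0,0,0],0],[[1,0,0],[0,0,0],0],[[1,0,0],[0,0,0],0],[[1,0,0],[0,0,0],0]])

```text
t: 8.5
tcp_pos: [474.9, 35.3, 186.6]
ee_rot: [2.052, 2.379, 0.001]
force: [0.1, -0.2, 0.2]
width: -0.1
grasp_force: 0.0
```

Run:
```python
from h import *
p,M=where();see("scene");print(M.round(3))
```

```text
t 8.5 track xy [ -0.1 -46.6] z 186.6 F_trk [ 0.11 -0.22] 0.24 w -0.1
scene 8.55 [  2.4 -61.6 110.4 101.7] 805
[[-0.147  0.989  0.001]
 [ 0.989  0.147  0.   ]
 [-0.     0.001 -1.   ]]
```

Request:
step_arm(rows=[[[1,0,0],[0,0,0],0],[[1,0,0],[0,0,0],0],[[1,0,0],[0,0,0],0],[[1,0,0],[0,0,0],0],[[1,0,0],[0,0,0],0],[[1,0,0],[0,0,0],0],[[1,0,0],[0,0,0],0],[[0.7,0,0.5],[0,0,0],0]])

```text
t: 9.22
tcp_pos: [448.3, 227.2, 176.3]
ee_rot: [2.049, 2.379, 0.008]
force: [0.5, -0.2, -0.2]
width: 0.5
grasp_force: 0.0
```

Request:
step_arm(rows=[[[0,0,1],[0,0,0],0],[[0,0,1],[0,0,0],0],[[0,0,0.6],[0,0,0],0],[[0,0,0.2],[0,0,0],0]])

```text
t: 9.55
tcp_pos: [444.4, 223.7, 100.7]
ee_rot: [-2.049, -2.378, 0.008]
force: [0.1, -0.5, -0.3]
width: 0.1
grasp_force: 0.0
```

Run:
```python
from h import *
p,M=where()
for n in("scene","top"):
    im=snapshot(n);cv2.imwrite(f"pics/{n}2.png",im[:,:,::-1]);print(n,state()["t"],sauc(n,im))
```

```text
t 9.55 track xy [ -2.5 144.3] z 100.7 F_trk [ 0.04 -0.47] -0.29 w 0.1
scene 9.6 (array([  1.7285989 , -26.89800094, 111.41749227, 102.26414281]), np.int32(863))
top 9.65 (array([ -0.37053446, -20.75749808,  98.14942396,  97.52763229]), np.int32(1077))
```

Request:
step_arm(rows=[[[0,0,0],[0,0,0],0],[[0,0,-0.1],[0,0,0],0],[[0,0,0],[0,0,0],0],[[0,0,0],[0,0,0],0],[[0,0,0],[0,0,0],0],[[0,0,0],[0,0,0],0]])

```text
t: 10.15
tcp_pos: [447.2, 224.6, 106.9]
ee_rot: [2.051, 2.379, 0.001]
force: [-0.0, 0.3, 0.8]
width: 0.3
grasp_force: 0.0
```

Run:
```python
from h import *
p,M=where()
for n in("top",):
    im=snapshot(n);cv2.imwrite(f"pics/{n}3.png",im[:,:,::-1]);print(n,state()["t"],sauc(n,im))
```

```text
t 10.15 track xy [  0.4 144.7] z 106.9 F_trk [0.01 0.32] 0.8 w 0.3
top 10.2 (array([-0.39146251,  1.82628234, 97.73626531, 97.76445022]), np.int32(1091))
```

Request:
step_arm(rows=[[[0,0,0.1],[0,0,0],0],[[0,0,0],[0,0,0],0],[[0,0,0],[0,0,0],0],[[0,0,0],[0,0,0],0]])

```text
t: 10.53
tcp_pos: [446.7, 224.5, 103.6]
ee_rot: [-2.051, -2.379, 0.001]
force: [-0.5, 0.2, -0.3]
width: 0.4
grasp_force: 0.0
```

Run:
```python
from h import *
p,M=where()
for n in("top",):
    im=snapshot(n);cv2.imwrite(f"pics/{n}4.png",im[:,:,::-1]);print(n,state()["t"],sauc(n,im))
```

```text
t 10.53 track xy [-1.000e-01  1.447e+02] z 103.6 F_trk [-0.51  0.26] -0.31 w 0.4
top 10.5833 (array([-0.51421123, 23.55121417, 99.19419503, 97.36035594]), np.int32(1092))
```

Request:
step_arm(rows=[[[0,0,0],[0,0,0],0],[[0.08,0,0],[0,0,0],0],[[0.12,0,0],[0,0,0],0],[[0.16,0,0],[0,0,0],0],[[0.18,0,0],[0,0,0],0],[[0.18,0,0],[0,0,0],0],[[0.18,0,0],[0,0,0],0],[[0.18,0,0],[0,0,0],0]])

```text
t: 11.25
tcp_pos: [442.8, 251.9, 103.8]
ee_rot: [-2.051, -2.38, -0.0]
force: [-0.6, 2.0, -0.1]
width: -0.0
grasp_force: 0.6
```

Request:
step_arm(rows=[[[0.18,0,0],[0,0,0],0],[[0.18,0,0],[0,0,0],0],[[0.168,0,0],[0,0,0],0],[[0.156,0,0],[0,0,0],0],[[0.144,0,0],[0,0,0],0],[[0.132,0,0],[0,0,0],0],[[0.12,0,0],[0,0,0],0],[[0.108,0,0],[0,0,0],0]])

```text
t: 11.92
tcp_pos: [438.6, 280.8, 103.8]
ee_rot: [2.051, 2.379, -0.0]
force: [0.1, -0.6, 0.6]
width: -0.0
grasp_force: 0.0
```

Request:
step_arm(rows=[[[0.088,0,0],[0,0,0],0],[[0.072,0,0],[0,0,0],0],[[0.056,0,0],[0,0,0],0],[[0.04,0,0],[0,0,0],0],[[0.032,0,0],[0,0,0],0],[[0.024,0,0],[0,0,0],0],[[0.016,0,0],[0,0,0],0],[[0.008,0,0],[0,0,0],0]])

```text
t: 12.58
tcp_pos: [437.4, 288.9, 103.8]
ee_rot: [2.051, 2.379, 0.0]
force: [0.3, 0.3, 0.3]
width: -0.2
grasp_force: 0.2
```

Request:
step_arm(rows=[[[0,0,0],[0,0,0],0],[[0,0,0],[0,0,0],0],[[0,0,0],[0,0,0],0],[[0,0,0],[0,0,0],0],[[0,0,0],[0,0,0],0],[[0,0,0],[0,0,0],0]])

```text
t: 13.08
tcp_pos: [437.2, 288.9, 103.8]
ee_rot: [-2.051, -2.379, 0.0]
force: [1.0, -0.7, -0.1]
width: 0.2
grasp_force: 0.2
```

Run:
```python
from h import *
p,M=where()
for n in("top","scene","top"):
    im=snapshot(n);cv2.imwrite(f"pics/{n}5.png",im[:,:,::-1]);print(n,state()["t"],sauc(n,im))
a=cv2.imread("pics/scene5.png")[210:340,290:430];b=cv2.imread("pics/top5.png")[150:270,190:330]
cv2.imwrite("pics/c5.png",np.hstack([cv2.resize(a,(400,371),interpolation=2),cv2.resize(b,(400,371),interpolation=2)]))
```

```text
t 13.08 track xy [ -0.  209.8] z 103.8 F_trk [ 0.92 -0.89] -0.07 w 0.2
top 13.1333 (array([ -1.54784173, 116.00962718,  98.53155372,  96.77505873]), np.int32(1081))
scene 13.1833 (array([  2.07567321, 111.32823494, 109.73334529, 100.27725641]), np.int32(999))
top 13.2333 (array([ -1.54784173, 116.19592659,  98.53155372,  96.40245991]), np.int32(1082))
```

View pics/c5.png

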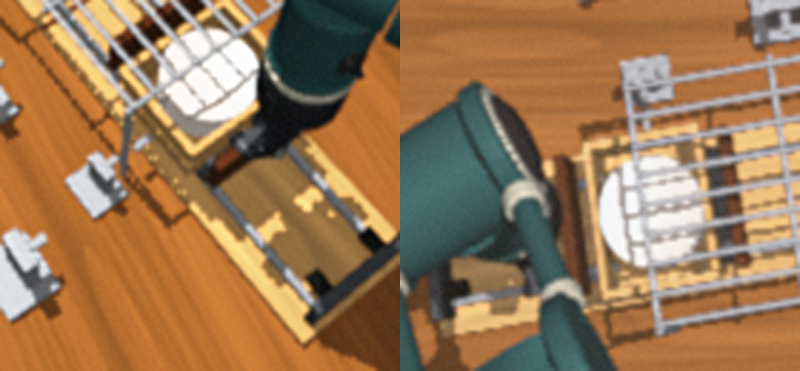

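Run:
```python
from h import *
f=lambda x,y:(290+(x+.5)/2.857-.5,210+(y+.5)/2.854-.5)
g=lambda x,y:(190+(x-400+.5)/2.857-.5,150+(y+.5)/3.092-.5)
for p in[(140,143),(147,139),(118,160),(110,165)]:print("scene",p,tr(plane("scene",f(*p),48)).round(1))
for p in[(646,125),(644,112)]:print("top",p,tr(plane("top",g(*p),48)).round(1))
a=cv2.imread("pics/scene5.png")[245:280,310:355];b=cv2.imread("pics/top5.png")[162:202,255:300]
cv2.imwrite("pics/c6.png",np.hstack([cv2.resize(a,(450,400),interpolation=2),cv2.resize(b,(350,400),interpolation=2)]))
```

```text
scene (140, 143) [ 83.4 111.6]
scene (147, 139) [ 75.  112.4]
scene (118, 160) [112.4 112.9]
scene (110, 165) [122.1 112.4]
top (646, 125) [ 85.7 116.4]
top (644, 112) [ 98.2 116.7]
```

View pics/c6.png

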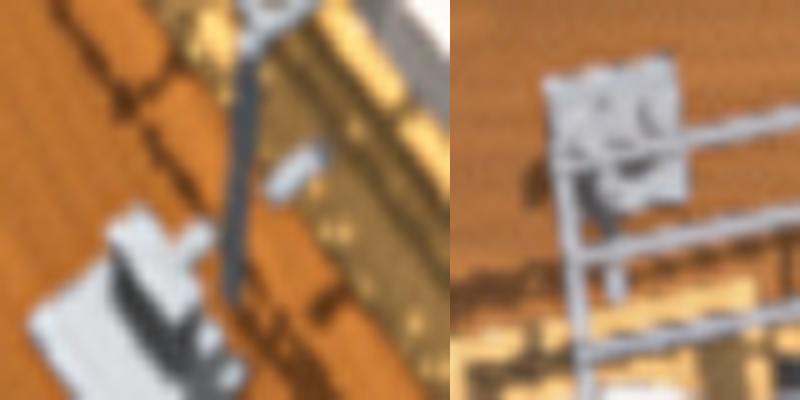

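Run:
```python
from h import *
f=lambda x,y:(310+(x+.5)/10-.5,245+(y+.5)/11.43-.5)
g=lambda x,y:(255+(x-450+.5)/7.78-.5,162+(y+.5)/10-.5)
for p in[(272,190),(297,170),(322,150),(205,235),(190,247)]:print("scene",p,tr(plane("scene",f(*p),48)).round(1))
for p in[(615,285),(597,190)]:print("top",p,tr(plane("top",g(*p),48)).round(1))
where()
```

```text
scene (272, 190) [ 90.5 111.7]
scene (297, 170) [ 81.4 111.7]
scene (322, 150) [ 72.2 111.8]
scene (205, 235) [113.4 109.8]
scene (190, 247) [118.8 109.8]
top (615, 285) [ 85.8 116.4]
top (597, 190) [114.5 119.2]
t 13.23 track xy [ -0.  209.8] z 103.8 F_trk [-0.42 -1.03] 0.05 w -0.1
```

The pins agree to within about 2–3 mm, so the carriage is at the mark and resting on the fingers. I'll hold it there for more than 3 s.

Request:
step_arm(rows=[[[0,0,0],[0,0,0],0],[[0,0,0],[0,0,0],0],[[0,0,0],[0,0,0],0],[[0,0,0],[0,0,0],0],[[0,0,0],[0,0,0],0],[[0,0,0],[0,0,0],0],[[0,0,0],[0,0,0],0],[[0,0,0],[0,0,0],0]])

```text
t: 13.9
tcp_pos: [437.3, 288.9, 103.8]
ee_rot: [-2.051, -2.379, -0.0]
force: [-0.8, 0.2, 0.3]
width: 0.4
grasp_force: 0.2
```

Request:
step_arm(rows=[[[0,0,0],[0,0,0],0],[[0,0,0],[0,0,0],0],[[0,0,0],[0,0,0],0],[[0,0,0],[0,0,0],0],[[0,0,0],[0,0,0],0],[[0,0,0],[0,0,0],0],[[0,0,0],[0,0,0],0],[[0,0,0],[0,0,0],0]])

```text
t: 14.57
tcp_pos: [437.3, 288.9, 103.8]
ee_rot: [-2.051, -2.379, -0.0]
force: [-1.1, 0.5, 0.0]
width: -0.1
grasp_force: 0.2
```

Request:
step_arm(rows=[[[0,0,0],[0,0,0],0],[[0,0,0],[0,0,0],0],[[0,0,0],[0,0,0],0],[[0,0,0],[0,0,0],0],[[0,0,0],[0,0,0],0],[[0,0,0],[0,0,0],0],[[0,0,0],[0,0,0],0],[[0,0,0],[0,0,0],0]])

```text
t: 15.23
tcp_pos: [437.3, 288.9, 103.8]
ee_rot: [-2.051, -2.379, -0.0]
force: [-1.0, -0.2, 0.3]
width: 0.1
grasp_force: 0.2
```

Request:
step_arm(rows=[[[0,0,0],[0,0,0],0],[[0,0,0],[0,0,0],0],[[0,0,0],[0,0,0],0],[[0,0,0],[0,0,0],0],[[0,0,0],[0,0,0],0],[[0,0,0],[0,0,0],0],[[0,0,0],[0,0,0],0],[[0,0,0],[0,0,0],0]])

```text
t: 15.9
tcp_pos: [437.3, 288.9, 103.8]
ee_rot: [-2.051, -2.379, 0.0]
force: [-0.4, 0.6, 0.1]
width: 0.3
grasp_force: 0.2
```

Request:
step_arm(rows=[[[0,0,0],[0,0,0],0],[[0,0,0],[0,0,0],0],[[0,0,0],[0,0,0],0],[[0,0,0],[0,0,0],0],[[0,0,0],[0,0,0],0],[[0,0,0],[0,0,0],0],[[0,0,0],[0,0,0],0],[[0,0,0],[0,0,0],0]])

```text
t: 16.57
tcp_pos: [437.3, 288.9, 103.8]
ee_rot: [2.051, 2.379, 0.0]
force: [0.2, 0.3, 0.2]
width: 0.2
grasp_force: 0.2
```

Request:
step_arm(rows=[[[0,0,0],[0,0,0],0],[[0,0,0],[0,0,0],0],[[0,0,0],[0,0,0],0],[[0,0,0],[0,0,0],0],[[0,0,0],[0,0,0],0],[[0,0,0],[0,0,0],0],[[0,0,0],[0,0,0],0],[[0,0,0],[0,0,0],0]])

```text
t: 17.23
tcp_pos: [437.3, 288.9, 103.8]
ee_rot: [-2.051, -2.379, 0.0]
force: [-0.8, 0.6, -0.4]
width: -0.3
grasp_force: 0.2
```

Run:
```python
from h import *
see();where()
print(sign_off())
```

```text
scene 17.2833 [  2.1 111.6 109.7 100.9] 1001
top 17.3333 [ -1.5 116.4  98.5  96.8] 1084
t 17.33 track xy [  0.  209.8] z 103.8 F_trk [-0.5   0.31] 0.17 w 0.1
the job is handed in; nothing more can be done
None
```

I handed the job in at 17.3 s with the carriage at rest against the closed fingers, about 2–3 mm from the mark by camera (limit 12 mm) and held there for over 4 s; the hand-in returned no verdict, and I had no direct reading of board travel.

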